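Snap the battery pack into its charging cradle

ROBOT

A 6-joint arm with a two-finger parallel gripper is mounted at the origin on a cart in front of the work surface, level with it; the furniture and walls round the work are solid. World frame = base frame: x ahead of the robot, y to its left, z up, the work surface at z = 0. Lengths are in m, angles in rad, forces in N, time in s.
With the tool pointing down it reaches from about 0.375 to 0.925 m from the base axis. Payload 5.7 kg.
Tool frame: the origin (TCP) lies on the centre line of the jaws, within the pads' length; the fingertips stand tips_ahead ahead of it and the grasp point (between the pads) lies 11 mm behind it (tips_ahead is the distance from the TCP to the fingertips, in m); z points along the fingers, y is the line along which they close (so a half turn about z gives the same grasp; the last joint's range is limited). The gripper opens to 85 mm and grips with 20 to 120 N. Pads are 22 mm wide; open, the fingers measure 114 mm over their backs; the gripper's body (76 mm by 85 mm) begins 54 mm behind the grasp point. The pads swing forward as they close: fully open they stand 13 mm farther back than shut.
Start: joints at [0.985, 0.359, 1.51, -0, 1.272, -0.115], TCP at [0.272, 0.535, 0.239] pointing down, gripper open.
Joint ranges: [-2.97, 2.97], [-1.01, 2.36], [0.21, 2.38], [-0.96, 4.11], [0.2, 2.71], [-2.98, 2.98]. Speed limits (rad/s): [2.39, 2.39, 3.14, 3.14, 3.14, 3.14].

INTERFACE

Orientations are given as a unit quaternion [x, y, z, w].
In Python, from plant import * gives the robot as it stands.
- The arm moves only by the tool drive_tool, never from a script. Its argument "plan" is a list of rows, each a list of 4 numbers: the shift along the tool's x, y, z in m, then the turn about the tool's z in rad. A call has 1 to 8 rows; each row is the pose to reach, as a shift and turn from the pose commanded when the call began, along the tool's axes at that moment; what a row does not reach only later rows make up. A row lasts 1/12 s, in which the tool goes at most 41.7 mm and 7.16 degrees, less where a joint would pass 70% of its speed; a pose out of reach is approached as far as the arm can. A call with a gripper value outside its range is refused whole. "grip" is the opening, from -1 (shut) to 1 (fully open), set as the call begins (left out, the last holds). The fingers move at their own pace and stop on an object; "force" is the grip in N (left out, the last holds). Time passes only in rows, so rows that repeat a pose let the fingers close. It gives the time, the measured TCP pose, the force, the opening and the grip force at its end, in the units of the state.
- get_obs(): the state, without advancing time (a new reading comes with each control period).
- capture(name): name is "scene" or "top"; returns the picture (420x560x3 uint8, red, green, blue); there is no depth.
- camera_info(name): a dict with "intrinsics" (3x3 intrinsics, pixels), "extrinsics" (4x4, takes a point from camera to world coordinates). Camera axes: x right, y up, looking along -z (the intrinsics and any distortion apply to the point x, -y, -z); pixel columns grow to the right and rows downward; lengths in m; the calibration is good to about 2 mm. A picture is of the moment at which its call begins. camera_info takes no time and is no camera call.
- hand_in(): hands the job in; it is judged then, once.
The state is a dict: "time": time; "joint_pos": joint angles; "joint_vel": joint speeds; "tau": joint torques, N m; "tool_pos": TCP position; "ee_rot": TCP orientation; "wrist_force": force on the tool from outside, world axes, zero at the start; "ft_torque": the same for the moment, N m; "width": finger opening in m; "grip_force": force on a finger pad.
Only numpy, scipy, OpenCV 4.12 (cv2) and the standard library are available. Lean on these libraries where they do the work, as an engineer would, in place of code of your own. Each camera call takes 0.05 s, during which the arm holds its last target. There are 200 camera calls.

TASK

Take the longer of the two loose battery packs and press it down into the white charging cradle until its ends snap in under both steel spring clips and it sits flat on the cradle's floor, then let go. Leave the shorter pack where it lies.

Things in the scene. Friction and masses are not known exactly. Their poses are not given: they have to be found in the camera images.
- long_pack: The longer battery pack: grey block 120 mm long (its x), 34 wide (y), 32 high (z), 0.14 kg, lying flat, white panel on top. Both ends alike, chamfered above and below (each chamfer takes 8 mm off the length, 11 mm off the height). Origin: centre of its underside. Grip it across its width at mid-length.
- short_pack: The shorter pack, for another device: the same grey block but only 80 mm long (its x), 34 wide, 32 high, too short for the clips. Lies flat on the worktop. Origin: centre of its underside.
- cradle: White charging cradle fixed to the worktop, base plate 172 mm long (its x), 78 wide (y), 8 thick. Origin: centre of its underside, z up. Four lugs, 42 mm high, at x = 28 to 44 mm either side of centre guide the pack sideways: 44 mm apart, flaring to 64 at the top. Between them the sides are open and only 8 mm high, so fingers pass down beside the pack.
- cradle_seat (a point): Centre of the cradle's raised floor, 14 mm above the worktop: the pack's underside goes here, along x, either way round. At x = +-55 mm stand the noses of two steel spring clips, 30 mm above this point, flaring outwards to 49 mm. The pack pressed straight down spreads each clip 5 mm (about 10 N in all), then the noses spring back over its upper chamfers.
Not all that is in view belongs to the job. What is shaped like the cradle but black or pink is not meant.

How it is judged:
On the way:
1. the robot's fingers press the long pack home between the clips (its underside within 4 mm of the cradle's floor, fingers on it) (z of long_pack in the frame of cradle below 0.018 m and horizontal distance between long_pack and cradle below 0.012 m and contact force between the fingers and long_pack above 0.5 N), for 0.05 s.
At the end, for the whole second after the job is handed in: The long pack lies snapped in the cradle at rest: its underside within 3 mm of the cradle's floor (so both noses are over its ends), its centre within 10 mm of the cradle's centre, along the cradle within 0.12 rad and flat within 0.08 rad (z of long_pack in the frame of cradle between 0.011 and 0.017 m and horizontal distance between long_pack and cradle below 0.01 m and angle between the x axis of long_pack and the x axis of cradle, either way round below 0.12 rad and angle between the z axis of long_pack and the z axis of cradle, either way round below 0.08 rad and linear speed of long_pack below 0.02 m/s); the robot touches nothing.
It fails at once if the shorter pack is moved by more than 30 mm (distance of short_pack from where it was at the start of the episode above 0.03 m).
It also fails if it takes over 38 s, if anything falls off the work surface, if the arm or the gripper's body presses on something with over 40 N, if the wrist force passes 120 N, or if a joint passes its speed limit or range.

## Working session

There is one attempt and no reset: what is moved stays moved. The work goes in short steps, Python scripts to look and compute and a tool call to move; the robot and the scene stay as the last step left them, time stands still between calls to the robot, and variables do not carry over. Pictures are saved under pics/ and viewed, at most 10 in all, crops included, and the job is handed in when it is done.

Besides the shell and the picture viewer there is one more tool, called after "Call:" as name([rows], argument=value, ...), one row to a line, values as JSON. drive_tool: Moves the arm, as the interface text tells. Its arguments: {"type":"object","properties":{"plan":{"type":"array","items":{"type":"array","items":{"type":"number"}}},"grip":{"type":"number"},"force":{"type":"number"}},"required":["plan"]}

```bash
mkdir -p pics; python3 - <<'E'
from plant import *
import cv2,numpy as np
for n in("top","scene"):
    cv2.imwrite(f"pics/{n}0.png",capture(n)[:,:,::-1]); c=camera_info(n); print(n,c)
o=get_obs();print(o)
E
```

```text
top {'intrinsics': array([[419.86455871,   0.        , 277.07165032],
       [  0.        , 419.86455871, 211.15730596],
       [  0.        ,   0.        ,   1.        ]]), 'extrinsics': array([[-0.05048284,  0.97597132, -0.21197044,  0.24448562],
       [-0.99872301, -0.04891639,  0.01263092,  0.07151502],
       [ 0.00195859,  0.2123374 ,  0.97719445,  1.44376213],
       [ 0.        ,  0.        ,  0.        ,  1.        ]])}
scene {'intrinsics': array([[399.43966199,   0.        , 281.39121496],
       [  0.        , 399.43966199, 207.62911182],
       [  0.        ,   0.        ,   1.        ]]), 'extrinsics': array([[-0.53175297,  0.46259955, -0.70939442, -0.50384777],
       [-0.84661552, -0.26867014,  0.45941105,  0.72133528],
       [ 0.02193025,  0.84487751,  0.5345101 ,  0.82048968],
       [ 0.        ,  0.        ,  0.        ,  1.        ]])}
{'time': 0.1, 'joint_pos': array([ 9.84903437e-01,  3.59452015e-01,  1.51136396e+00,  1.49645615e-05,
        1.27251164e+00, -1.15098630e-01]), 'joint_vel': array([ 4.82185261e-04, -1.98695386e-03, -1.35945120e-03, -6.09867663e-05,
        8.87757705e-04,  1.06637067e-03]), 'tau': array([-1.29321197e-03, -5.28653133e+01, -2.79348010e+01, -2.29067919e-04,
        5.08802957e-03,  5.26450222e-06]), 'tool_pos': array([0.27180977, 0.53419954, 0.23851118]), 'ee_rot': array([ 2.33231238e-01,  9.72420916e-01, -8.12285550e-04, -3.04576618e-04]), 'wrist_force': array([0.03040428, 0.31138282, 0.14676659]), 'ft_torque': array([ 0.01692175,  0.01985726, -0.02290721]), 'grip_force': 0.0, 'width': 0.08519225365803762}
```

View pics/top0.png

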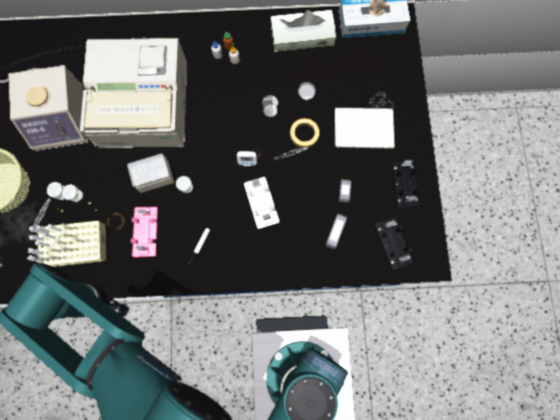

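View pics/scene0.png

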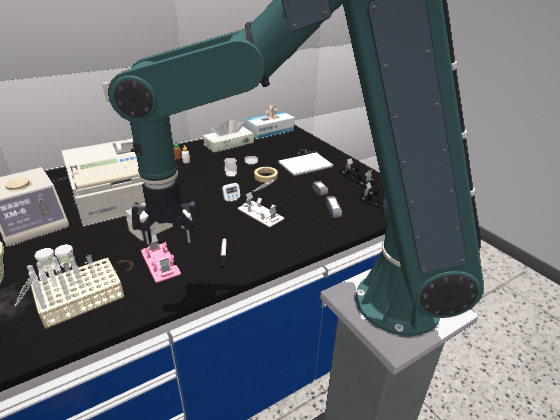

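The top view shows the white cradle at (261,202), the long pack at (337,231) and the short pack at (345,191). The black and pink lookalikes are at (405,183), (394,243) and (145,232).

```bash
cat > h.py <<'E'
from plant import *
import cv2,numpy as np
def ray(n,px,z):
    c=camera_info(n);K=c["intrinsics"];T=c["extrinsics"]
    d=np.linalg.inv(K)@[px[0],px[1],1];d=T[:3,:3]@(d*[1,-1,-1]);o=T[:3,3]
    return o+d*(z-o[2])/d[2]
def proj(n,p):
    c=camera_info(n);K=c["intrinsics"];T=c["extrinsics"]
    q=T[:3,:3].T@(np.asarray(p)-T[:3,3]);q=K@(q*[1,-1,-1]);return q[:2]/q[2]
def blob(im,box,thr):
    x0,y0,x1,y1=box;g=im[y0:y1,x0:x1].min(2)
    m=(g>thr).astype(np.uint8)
    n,l,s,c=cv2.connectedComponentsWithStats(m,connectivity=8)
    i=1+np.argmax(s[1:,4]);m=(l==i).astype(np.uint8)
    k=cv2.findContours(m,cv2.RETR_EXTERNAL,cv2.CHAIN_APPROX_NONE)[0][0]
    return k.reshape(-1,2)+[x0,y0]
def rect(n,k,z):
    w=np.array([ray(n,p,z)[:2] for p in k]);(c,s,a)=cv2.minAreaRect((w*1000).astype(np.float32))
    a=np.radians(a); 
    if s[0]<s[1]: s=s[::-1];a+=np.pi/2
    a=(a+np.pi/2)%np.pi-np.pi/2
    return np.array(c)/1000,s,a
E
python3 - <<'E'
from h import *
im=capture("top")
for nm,box,z in(("long",(318,208,356,256),.032),("short",(333,174,357,206),.032),("cradle",(238,170,286,234),.008)):
    for t in(60,110,160):
        print(nm,t,*rect("top",blob(im,box,t),z))
a=cv2.resize(im[165:260,235:360],None,fx=6,fy=6,interpolation=cv2.INTER_CUBIC)
cv2.imwrite("pics/c1.png",a[:,:,::-1])
E
```

```text
long 60 [ 0.47302542 -0.14421555] (120.99854278564453, 40.02592468261719) -0.42828131070716413
long 110 [ 0.473897   -0.14431822] (111.23849487304688, 34.892154693603516) -0.43342320898183395
long 160 [ 0.47436154 -0.14481917] (102.27005767822266, 31.213651657104492) -0.4332052292466111
short 60 [ 0.61352966 -0.18597176] (81.71308135986328, 40.28987503051758) -0.18836365284659617
short 110 [ 0.61597894 -0.18678352] (69.27339172363281, 34.82486343383789) -0.08738310905546243
short 160 [ 0.61756506 -0.18696893] (58.048851013183594, 27.92287254333496) -0.08283336464917035
cradle 60 [0.59188861 0.10784697] (181.05186462402344, 87.09683227539062) 0.2537070732213209
cradle 110 [0.59170258 0.10742303] (177.37844848632812, 83.70335388183594) 0.25342432873733856
cradle 160 [0.5917937 0.1076946] (174.02760314941406, 80.13949584960938) 0.24941808557526213
```

View pics/c1.png

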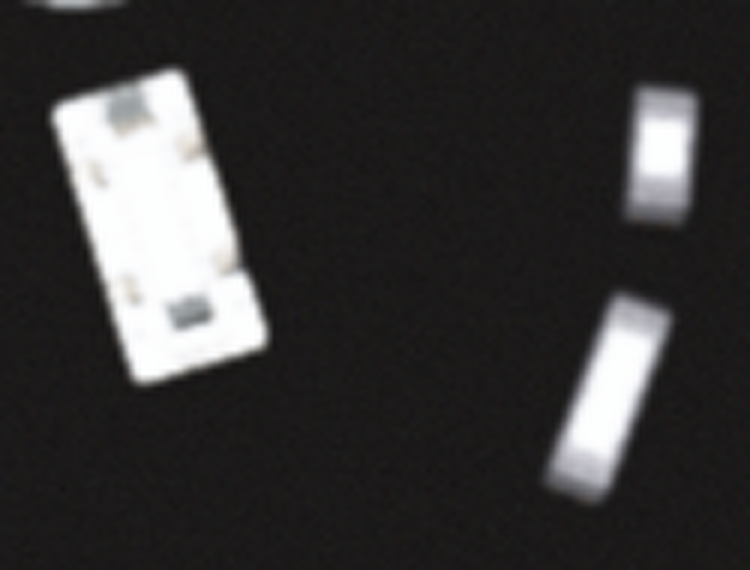

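The crop confirms it. Cradle outline is 174x80 mm (expected 172x78) at (0.592,0.108), yaw 0.25. The long pack is at (0.474,-0.145), yaw -0.433, and the short pack's length also fits.

```bash
cat >> h.py <<'E'
from scipy.spatial.transform import Rotation as Ro
def to(p,yaw):
    "shift in tool axes to p and turn so that tool y is at yaw (mod pi)"
    o=get_obs();R=Ro.from_quat(o["ee_rot"]).as_matrix();y=np.arctan2(R[1,1],R[0,1])
    d=(yaw-y+np.pi/2)%np.pi-np.pi/2
    print("t",o["time"],"pos",o["tool_pos"].round(4),"shift",(R.T@(np.array(p)-o["tool_pos"])).round(4),"turn",round(-d,4),"yaw",round(y,4),"z",R[:,2].round(4),"w",round(o["width"],4),"gf",o["grip_force"],"F",o["wrist_force"].round(1))
E
python3 -c "
import plant
print([a for a in dir(plant) if a[0]!='_'], getattr(plant,'tips_ahead',None))
from h import *
to((.474,-.1445,.12),1.138)"; ls
```

```text
['MotionError', 'camera_info', 'capture', 'get_obs', 'hand_in', 'tips_ahead'] 0.008
t 0.15 pos [0.2719 0.5343 0.2386] shift [-0.4881 -0.5131  0.1193] turn -0.038 yaw 1.1 z [-8.0e-04 -1.2e-03 -1.0e+00] w 0.0856 gf 0.0 F [-0.8 -0.8  0.5]
h.py
pics
```

Call:
drive_tool([
  [-0.025,-0.026,0,-0.038],
  [-0.053,-0.056,0,-0.038],
  [-0.08,-0.085,0,-0.038],
  [-0.108,-0.113,0,-0.038],
  [-0.135,-0.142,0,-0.038],
  [-0.163,-0.171,0,-0.038],
  [-0.19,-0.2,0,-0.038],
  [-0.218,-0.229,0,-0.038],
])

```text
time: 0.82
tool_pos: [0.3623, 0.2299, 0.2392]
ee_rot: [0.214, 0.977, -0.0, -0.0]
wrist_force: [0.6, 0.1, -0.2]
width: 0.085
grip_force: 0.0
```

```bash
python3 -c "
from h import *
to((.474,-.1445,.12),1.138)"
```

```text
t 0.8167 pos [0.3623 0.2299 0.2392] shift [-0.2583 -0.2932  0.1193] turn 0.0006 yaw 1.1386 z [-2.e-04 -2.e-04 -1.e+00] w 0.085 gf 0.0 F [ 0.6  0.1 -0.2]
```

Call:
drive_tool([
  [-0.027,-0.031,0.01,0],
  [-0.055,-0.062,0.02,0],
  [-0.082,-0.093,0.03,0],
  [-0.11,-0.124,0.04,0],
  [-0.137,-0.155,0.05,0],
  [-0.164,-0.186,0.06,0],
  [-0.192,-0.217,0.07,0],
  [-0.22,-0.248,0.08,0],
])

```text
time: 1.48
tool_pos: [0.456, -0.0806, 0.1606]
ee_rot: [0.215, 0.977, 0.0, 0.0]
wrist_force: [0.9, 1.1, 0.4]
width: 0.0855
grip_force: 0.0
```

Call:
drive_tool([
  [-0.02,-0.025,0.02,0],
  [-0.027,-0.033,0.03,0],
  [-0.027,-0.033,0.03,0],
  [-0.027,-0.033,0.03,0],
  [-0.027,-0.033,0.03,0],
])

```text
time: 1.9
tool_pos: [0.466, -0.1185, 0.1313]
ee_rot: [0.214, 0.977, 0.0, -0.001]
wrist_force: [0.2, -0.0, 0.5]
width: 0.0853
grip_force: 0.0
```

```bash
python3 - <<'E'
from h import *
to((.474,-.1445,.02),1.138)
im=capture("scene");print(proj("scene",(.474,-.1445,.032)))
a=cv2.resize(im[150:250,250:400],None,fx=5,fy=5,interpolation=cv2.INTER_CUBIC)
cv2.imwrite("pics/c2.png",a[:,:,::-1])
E
```

```text
t 1.9 pos [ 0.466  -0.1185  0.1313] shift [-0.0183 -0.0202  0.1112] turn 0.0004 yaw 1.1384 z [-1.1e-03  8.0e-04 -1.0e+00] w 0.0853 gf 0.0 F [ 0.2 -0.   0.5]
[333.07707978 202.66583107]
```

View pics/c2.png

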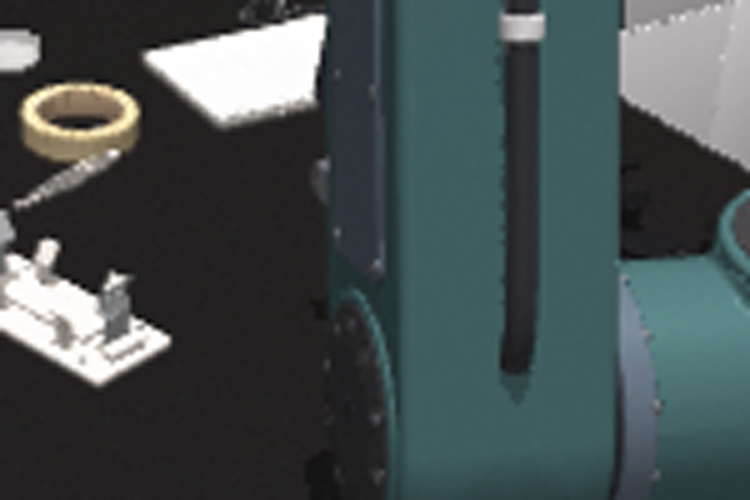

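The arm hides the pack in this view. In the first scene picture, though, it sat at (334,205), which matches the projected estimate (333,203), so I'm descending.

Call:
drive_tool([
  [-0.018,-0.02,0.02,0],
  [-0.018,-0.02,0.05,0],
  [-0.018,-0.02,0.08,0],
  [-0.018,-0.02,0.1,0],
  [-0.018,-0.02,0.11,0],
  [-0.018,-0.02,0.117,0],
  [-0.018,-0.02,0.117,0],
  [-0.018,-0.02,0.117,0],
])

```text
time: 2.62
tool_pos: [0.4753, -0.1452, 0.0149]
ee_rot: [0.214, 0.977, -0.0, 0.001]
wrist_force: [-0.1, 0.2, -0.8]
width: 0.0854
grip_force: 0.0
```

```bash
python3 -c "
from h import *
to((.474,-.1445,.013),1.138)"
```

```text
t 2.6167 pos [ 0.4753 -0.1452  0.0149] shift [0.0015 0.0001 0.0019] turn 0.0009 yaw 1.1389 z [ 1.e-03 -5.e-04 -1.e+00] w 0.0854 gf 0.0 F [-0.1  0.2 -0.8]
```

Call:
drive_tool([
  [0.001,0,0.001,0],
  [0.001,0,0.001,0],
  [0.001,0,0.001,0],
  [0.001,0,0.001,0],
  [0.001,0,0.001,0],
  [0.001,0,0.001,0],
  [0.001,0,0.001,0],
  [0.001,0,0.001,0],
], grip=-1, force=50)

```text
time: 3.28
tool_pos: [0.4742, -0.1454, 0.0138]
ee_rot: [0.215, 0.977, -0.0, 0.001]
wrist_force: [-1.7, -0.0, 5.6]
width: 0.0331
grip_force: 50.3
```

```bash
python3 -c "
from h import *
to((.474,-.1445,.13),1.138)"
```

```text
t 3.2833 pos [ 0.4742 -0.1454  0.0138] shift [ 0.0004  0.0007 -0.1162] turn -0.0001 yaw 1.1379 z [ 1.e-03 -6.e-04 -1.e+00] w 0.0331 gf 50.267711877822876 F [-1.7 -0.   5.6]
```

Gripped (33 mm, 50 N). Lifting.

Call:
drive_tool([
  [0,0,-0.015,0],
  [0,0,-0.04,0],
  [0,0,-0.07,0],
  [0,0,-0.1,0],
  [0,0,-0.125,0],
  [0,0,-0.135,0],
  [0,0,-0.135,0],
])

```text
time: 3.87
tool_pos: [0.4754, -0.1459, 0.1504]
ee_rot: [0.215, 0.977, -0.001, 0.003]
wrist_force: [-0.5, -0.2, 0.0]
width: 0.0331
grip_force: 50.0
```

```bash
python3 -c "
from h import *
to((.5918,.1075,.14),.252+np.pi/2)"
```

```text
t 3.8667 pos [ 0.4754 -0.1459  0.1504] shift [0.0007 0.2788 0.0104] turn -0.6849 yaw 1.1379 z [ 0.0048 -0.0023 -1.    ] w 0.0331 gf 49.953734278678894 F [-0.5 -0.2  0. ]
```

Call:
drive_tool([
  [0,0.025,0,-0.09],
  [0,0.06,0,-0.2],
  [0,0.095,0,-0.3],
  [0,0.13,0,-0.4],
  [0,0.165,0,-0.5],
  [0,0.2,0,-0.6],
  [0,0.235,0,-0.66],
  [0,0.26,0,-0.685],
])

```text
time: 4.53
tool_pos: [0.5826, 0.0936, 0.1456]
ee_rot: [-0.128, 0.992, 0.0, -0.001]
wrist_force: [0.5, -0.4, -2.5]
width: 0.0335
grip_force: 50.1
```

```bash
python3 -c "
from h import *
to((.5918,.1075,.14),.252+np.pi/2)"
```

```text
t 4.5333 pos [0.5826 0.0936 0.1456] shift [-0.0124  0.0111  0.0056] turn 0.0043 yaw 1.8271 z [-2.6e-03  5.0e-04 -1.0e+00] w 0.0335 gf 50.13254106044769 F [ 0.5 -0.4 -2.5]
```

Call:
drive_tool([
  [-0.012,0.006,0.01,0.004],
  [-0.012,0.006,0.02,0.004],
  [-0.012,0.006,0.02,0.004],
  [-0.012,0.006,0.02,0.004],
  [-0.012,0.006,0.02,0.004],
])

```text
time: 4.95
tool_pos: [0.5916, 0.0987, 0.1271]
ee_rot: [-0.123, 0.992, -0.0, -0.001]
wrist_force: [0.1, -0.8, -0.5]
width: 0.0332
grip_force: 50.1
```

```bash
python3 - <<'E'
from h import *
to((.5918,.1075,.1),.252+np.pi/2)
for n,b in(("top",(215,150,315,225)),("scene",(200,110,330,225))):
    im=capture(n)[b[1]:b[3],b[0]:b[2]]
    cv2.imwrite(f"pics/d_{n}.png",cv2.resize(im,None,fx=5,fy=5,interpolation=cv2.INTER_CUBIC)[:,:,::-1])
E
```

```text
t 4.95 pos [0.5916 0.0987 0.1271] shift [-0.0025  0.0085  0.0271] turn -0.0049 yaw 1.8179 z [-2.7e-03 -5.0e-04 -1.0e+00] w 0.0332 gf 50.14189302921295 F [ 0.1 -0.8 -0.5]
```

View pics/d_scene.png

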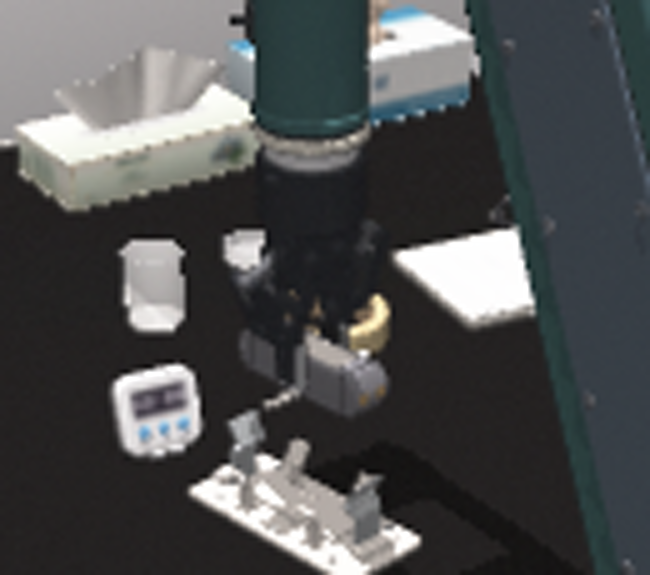

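View pics/d_top.png

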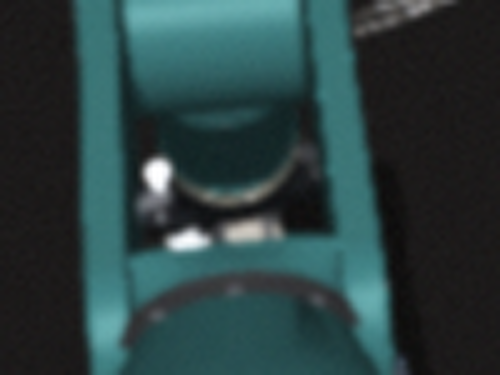

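The scene crop shows the pack held level above the cradle and roughly in line. Its ends are near crop columns 241 and 387, and the clip tops are near (245,425) and (367,485). The top view is hidden by the arm. I'll check the offset along the pack by projection.

```bash
python3 - <<'E'
from h import *
def P(c,yaw,pts):
    u=np.array([np.cos(yaw),np.sin(yaw)]);v=np.array([-u[1],u[0]])
    return np.array([(proj("scene",[*(c+x*u+y*v),z])-[200,110])*5 for x,y,z in pts]).round(0)
o=get_obs();zb=o["tool_pos"][2]-.013;c=o["tool_pos"][:2]
q=P(c,.247,[(s*.06,t*.017,zb+h) for s in(-1,1) for t in(-1,1) for h in(.011,.021)]);print(q.tolist())
print("1mm along:",P(c,.247,[(0,0,zb),(.01,0,zb)]).tolist())
print("cradle corners",P(np.array([.5918,.1075]),.252,[(s*.086,t*.039,.008) for s in(-1,1) for t in(-1,1)]).tolist())
print("noses",P(np.array([.5918,.1075]),.252,[(s*.055,0,.044) for s in(-1,1)]).tolist())
im=cv2.imread("pics/scene0.png");
k=blob(im,(230,185,292,232),110);print(k[k[:,0].argmin()],k[k[:,0].argmax()],k[k[:,1].argmax()])
k=(k-[200,110])*5;print(k[k[:,0].argmin()],k[k[:,0].argmax()],k[k[:,1].argmax()])
E
```

```text
[[384.0, 387.0], [384.0, 375.0], [350.0, 404.0], [350.0, 392.0], [268.0, 330.0], [268.0, 318.0], [234.0, 345.0], [234.0, 333.0]]
1mm along: [[308.0, 379.0], [298.0, 374.0]]
cradle corners [[419.0, 533.0], [344.0, 575.0], [259.0, 446.0], [183.0, 484.0]]
noses [[352.0, 495.0], [248.0, 439.0]]
[238 207] [283 218] [268 226]
[190 485] [415 540] [340 580]
```

The pack's offset along its length is about 2 mm. I'll correct half of that and line up above the cradle.

Call:
drive_tool([
  [-0.003,0.004,0.01,-0.004],
  [-0.003,0.007,0.03,-0.004],
  [-0.003,0.007,0.04,-0.004],
  [-0.003,0.007,0.04,-0.004],
  [-0.003,0.007,0.04,-0.004],
  [-0.003,0.007,0.04,-0.004],
], force=80)

```text
time: 5.55
tool_pos: [0.5944, 0.1071, 0.0884]
ee_rot: [-0.126, 0.992, -0.0, 0.0]
wrist_force: [0.3, 0.0, -1.0]
width: 0.0327
grip_force: 83.5
```

```bash
python3 -c "
from h import *
to((.593,.108,.028),.252+np.pi/2)"
```

```text
t 5.55 pos [0.5944 0.1071 0.0884] shift [0.0012 0.0012 0.0604] turn 0.0001 yaw 1.8229 z [ 4.e-04 -1.e-04 -1.e+00] w 0.0327 gf 83.54785323143005 F [ 0.3  0.  -1. ]
```

Aligned to within about 1 mm. I'll go down to just above the clip noses and check.

Call:
drive_tool([
  [0.001,0.001,0.01,0],
  [0.001,0.001,0.02,0],
  [0.001,0.001,0.028,0],
  [0.001,0.001,0.03,0],
  [0.001,0.001,0.03,0],
])

```text
time: 5.97
tool_pos: [0.5915, 0.1078, 0.0568]
ee_rot: [-0.126, 0.992, 0.0, -0.002]
wrist_force: [-1.7, -0.3, -0.6]
width: 0.0325
grip_force: 83.7
```

```bash
python3 - <<'E'
from h import *
to((.593,.108,.028),.252+np.pi/2)
b=(225,140,305,235)
im=capture("scene")[b[1]:b[3],b[0]:b[2]]
cv2.imwrite("pics/e.png",cv2.resize(im,None,fx=6,fy=6,interpolation=cv2.INTER_CUBIC)[:,:,::-1])
E
```

```text
t 5.9667 pos [0.5915 0.1078 0.0568] shift [-0.0016 -0.0002  0.0288] turn 0.0002 yaw 1.823 z [-3.1e-03 -4.0e-04 -1.0e+00] w 0.0325 gf 83.68994951248169 F [-1.7 -0.3 -0.6]
```

View pics/e.png

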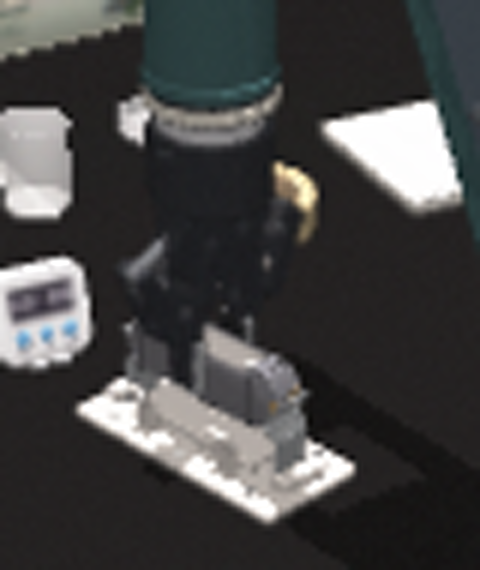

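The pack is down between the lugs, with its ends at both clips (near end at crop (290,400), far end at (135,345)). Pressing down now.

Call:
drive_tool([
  [0,0,0.005,0],
  [0,0,0.01,0],
  [0,0,0.015,0],
  [0,0,0.02,0],
  [0,0,0.025,0],
  [0,0,0.029,0],
  [0,0,0.03,0],
  [0,0,0.03,0],
])

```text
time: 6.68
tool_pos: [0.5928, 0.108, 0.028]
ee_rot: [-0.126, 0.992, -0.0, -0.0]
wrist_force: [-3.1, -0.6, 2.6]
width: 0.0327
grip_force: 84.3
```

```bash
python3 -c "
from h import *
to((.5925,.108,.028),.252+np.pi/2)"
```

```text
t 6.6833 pos [0.5928 0.108  0.028 ] shift [ 0.0003  0.0001 -0.    ] turn 0.0003 yaw 1.8231 z [-3.e-04 -1.e-04 -1.e+00] w 0.0327 gf 84.30367112159729 F [-3.1 -0.6  2.6]
```

Call:
drive_tool([
  [0,0,0.001,0],
  [0,0,0.002,0],
  [0,0,0.003,0],
  [0,0,0.003,0],
  [0,0,0.003,0],
])

```text
time: 7.1
tool_pos: [0.5928, 0.108, 0.028]
ee_rot: [-0.126, 0.992, -0.0, 0.0]
wrist_force: [-9.7, -0.8, 28.4]
width: 0.0321
grip_force: 87.8
```

It bottoms out exactly at seat height, with 28 N. Easing off and releasing.

Call:
drive_tool([
  [0,0,-0.002,0],
  [0,0,-0.002,0],
  [0,0,-0.002,0],
])

```text
time: 7.35
tool_pos: [0.5932, 0.108, 0.0279]
ee_rot: [-0.126, 0.992, -0.0, 0.0]
wrist_force: [-4.3, -1.1, 12.9]
width: 0.0324
grip_force: 85.8
```

Call:
drive_tool([
  [0,0,0,0],
  [0,0,0,0],
  [0,0,0,0],
  [0,0,0,0],
  [0,0,0,0],
  [0,0,0,0],
  [0,0,0,0],
  [0,0,0,0],
], grip=1)

```text
time: 8.02
tool_pos: [0.5929, 0.108, 0.027]
ee_rot: [-0.126, 0.992, -0.0, -0.0]
wrist_force: [0.2, -0.4, -0.2]
width: 0.0853
grip_force: 0.0
```

Call:
drive_tool([
  [0,0,-0.01,0],
  [0,0,-0.03,0],
  [0,0,-0.06,0],
  [0,0,-0.1,0],
  [0,0,-0.14,0],
  [0,0,-0.18,0],
  [0,0,-0.2,0],
  [0,0,-0.2,0],
])

```text
time: 8.68
tool_pos: [0.5964, 0.1083, 0.2342]
ee_rot: [-0.126, 0.992, -0.0, 0.006]
wrist_force: [1.9, 0.4, 0.5]
width: 0.0852
grip_force: 0.0
```

Call:
drive_tool([
  [0,0.03,0,0],
  [0,0.07,0,0],
  [0,0.11,0,0],
  [0,0.15,0,0],
  [0,0.19,0,0],
  [0,0.22,0,0],
  [0,0.22,0,0],
  [0,0.22,0,0],
])

```text
time: 9.35
tool_pos: [0.5368, 0.3223, 0.2266]
ee_rot: [-0.127, 0.992, -0.0, -0.001]
wrist_force: [-0.8, -0.4, -0.7]
width: 0.0857
grip_force: 0.0
```

```bash
python3 - <<'E'
from h import *
to((.5925,.108,.028),.252+np.pi/2)
A=[]
for n,b in(("scene",(230,175,300,235)),("top",(235,165,305,235))):
    im=capture(n)[b[1]:b[3],b[0]:b[2]]
    A.append(cv2.resize(im,(390,390),interpolation=cv2.INTER_CUBIC)[:,:,::-1])
cv2.imwrite("pics/f.png",np.hstack(A))
E
```

```text
t 9.35 pos [0.5368 0.3223 0.2266] shift [ 0.     -0.2213  0.1987] turn 0.0035 yaw 1.8263 z [-1.e-03 -7.e-04 -1.e+00] w 0.0857 gf 0.0 F [-0.8 -0.4 -0.7]
```

View pics/f.png

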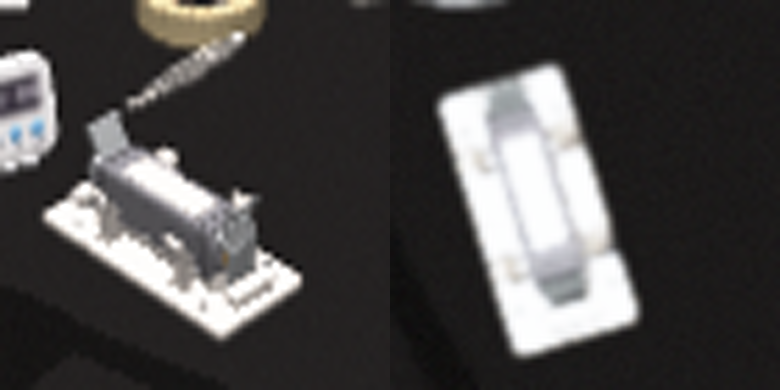

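The pack lies flat between the lugs and is centred, with its panel around (535,190) in the top crop. The clips stand at both ends and the gripper is clear.

```bash
python3 -c "
from plant import *
print(hand_in())"
```

```text
the job is handed in; nothing more can be done
None
```

The long pack is pressed flat into the white cradle between both spring clips and released, the short pack was never touched, and the job is handed in at about 9.5 s of robot time (no verdict came back).

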